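Lay out the strapping kit between spool and parcel

TASK

Lay out the strapping kit on the blue board, every piece the right way up and centred on a white square: in the row of three squares put the green ratchet buckle next to the white strap spool, the yellow-banded seal tin in the middle and the black ink pad next to the brown parcel, and lay the roll of amber tape flat on the single square behind the tin. Stand the stamp upright on the middle of the ink pad. Leave the ink bottle and the orange corner guard, which share the board, where they are.

Things in the scene. Friction and masses are not known exactly. Their poses are not given: they have to be found in the camera images.
- board: Fixed blue board flat on the bench, 200 (x) by 310 (y) by 4 mm thick, the target. Origin: centre of its underside; z up, x away from the robot, y along the row of three squares (to the robot's left, turned by up to 10 degrees). Four white printed squares of 80 mm, flush with the top: the row of three is centred at board x = -50 mm and y = +105, 0, -105 mm; the single one behind the middle one is centred at x = +50, y = 0 mm.
- spool: Fixed spool of white strapping on the bench just beyond one end of the row of three squares (either the board's +y or its -y end; the parcel is at the other), 82 mm across, 52 mm high, all white with a brown cardboard core in the middle of its top. Origin: centre of its underside, about 120 mm from the centre of the nearest square. Not to be moved: a landmark.
- parcel: Fixed small brown cardboard parcel with a strip of orange tape, 80 by 80 by 56 mm high, on the bench just beyond the other end of the row. Origin: centre of its underside. A landmark.
- ratchet_c (a point): Loose ratchet buckle, 0.2 kg: green steel side plates 66 mm long (x), 30 mm wide over both (y), 30 mm high, with a red cross grip on its handle at x = -41 mm, reaching 44 mm high. The point is the middle of the 66 by 30 by 30 mm body, 15 mm above its underside, and is what counts as its centre; x along the length, handle at -x, z up. Grasp across y at this point; the handle stays clear.
- tin_c (a point): Loose round steel seal tin with a yellow band and yellow lid disc, 54 mm diameter, 45 mm high, 0.2 kg. The point is its centre, 22.5 mm above its underside; z up.
- pad_c (a point): Loose ink pad, black plastic block 75 (x) by 52 (y) by 27 mm high with a blue felt on top, 0.1 kg. The point is its centre, 13.5 mm above its underside; z up. Grasp across y. Any heading will do on its square.
- stamp_c (a point): Loose hand stamp standing upright, 0.07 kg: red round foot 34 mm diameter, 14 mm high; thin wooden neck 16 mm diameter up to 30 mm; wooden knob 24 mm diameter from 30 to 64 mm above its underside, domed to 67 mm. The point is on its axis 33 mm above its underside; z up. Grasp it by the knob, with the middle of the pads about 48 mm above its underside.
- tape_c (a point): Loose roll of amber tape lying flat, 58 mm outside diameter, 38 mm hole, 36 mm high, 0.1 kg. The point is its centre, 18 mm above its underside; z (its axis) up.
- ink_c (a point): Small loose ink bottle with a black cap on one of the two back corners of the board, 32 mm diameter, 55 mm high. The point is its centre, 27.5 mm above its underside. To be left alone.
- guard_c (a point): Small loose orange L-shaped corner guard on the other back corner of the board, 50 by 36 mm, 38 mm high. The point is 18 mm above its underside. To be left alone.

How it is judged:
By the outcome, as a careful person would: the job done as asked, in the order asked, and still so for the second after the job is handed in, with the robot touching nothing.
It also fails if it takes over 115 s, if anything falls off the work surface, if the arm or the gripper's body presses on something with over 40 N, if the wrist force passes 120 N, or if a joint passes its speed limit or range.

ROBOT

A 6-joint arm with a two-finger parallel gripper is mounted at the origin on the work surface. World frame = base frame: x ahead of the robot, y to its left, z up, the work surface at z = 0. Lengths are in mm, angles in rad, forces in N, time in s.
With the tool pointing down it reaches from about 400 to 925 mm from the base axis. Payload 3.4 kg.
Tool frame: the origin (TCP) lies midway between the tips of the shut fingers; the grasp point (between the pads) lies 19 mm behind it; z points along the fingers, y is the line along which they close (so a half turn about z gives the same grasp; the last joint's range is limited). The gripper opens to 85 mm and grips with 20 to 120 N. Pads are 22 mm wide; open, the fingers measure 114 mm over their backs; the gripper's body (76 mm by 85 mm) begins 54 mm behind the grasp point. The pads swing forward as they close: fully open they stand 13 mm farther back than shut.
Start: joints at [-1.244, 0.307, 1.506, -0, 1.328, -0.073], TCP at [224.316, -529.446, 231.305] pointing down, gripper open.
Joint ranges: [-3.12, 3.12], [-1.05, 2.28], [0.14, 2.33], [-1.42, 4.57], [0.1, 2.73], [-2.68, 2.68]. Speed limits (rad/s): [2.57, 2.57, 3.14, 3.14, 3.14, 3.14].

INTERFACE

Orientations are given as [roll, pitch, yaw] about the fixed x, y, z axes, in that order (R = Rz(yaw) Ry(pitch) Rx(roll)).
In Python, from station import r gives the robot as it stands.
- The arm moves only by the tool send_rows, never from a script. Its argument "series" is a list of rows, each an object with "slide": the shift along the tool's x, y, z in mm, a list of three; "spin": the turn about the tool's z in degrees. A call has 1 to 12 rows; each row shifts and turns the commanded pose from where the row before left it, along the tool's axes as they then stand; what a row does not reach is not made up. A row lasts 1/10 s, in which the tool goes at most 50 mm and 8.59 degrees, less where a joint would pass 70% of its speed; a pose out of reach is approached as far as the arm can. A call with a gripper value outside its range is refused whole. "gripper" is the finger opening in mm, from 0 to 85.4, set as the call begins (left out, the last holds). The fingers move at their own pace and stop on an object; "squeeze" is the grip in N (left out, the last holds). Time passes only in rows, so rows that do not move let the fingers close. It gives the time, the measured TCP pose, the force, the opening and the grip force at its end, in the units of the state.
- r.state(): the state, without advancing time (a new reading comes with each control period).
- r.capture(name): name is "scene" or "side" or "wrist"; returns a dict with "color" (400x640x3 uint8, red, green, blue), "intrinsics" (3x3 intrinsics, pixels), "D" ([k1, k2, p1, p2, k3] as OpenCV has them; the pictures are not rectified), "eye" and "rotation" of the camera in the world. Camera axes: x right, y down, z forward; pixel columns grow to the right and rows downward; lengths in mm; the calibration is good to about 2 mm. A picture is of the moment at which its call begins. There is no depth.
- r.job_done(): hands the job in; it is judged then, once.
The state is a dict: "time": time; "joints": joint angles; "joint_vel": joint speeds; "joint_efforts": joint torques, N m; "position": TCP position; "orientation": TCP orientation; "force": force on the tool from outside, world axes, zero at the start; "wrist_torque": the same for the moment, N m; "gripper_width": opening from 0.0 (shut) to 1.0 (fully open); "finger_force": force on a finger pad.
Only numpy, scipy, OpenCV 4.12 (cv2) and the standard library are available. Lean on these libraries where they do the work, as an engineer would, in place of code of your own. Each camera call takes 0.05 s, during which the arm holds its last target. There are 200 camera calls.

## Working session

There is one attempt and no reset: what is moved stays moved. The work goes in short steps, Python scripts to look and compute and a tool call to move; the robot and the scene stay as the last step left them, time stands still between calls to the robot, and variables do not carry over. Pictures are saved under pics/ and viewed, at most 14 in all, crops included, and the job is handed in when it is done.

Besides the shell and the picture viewer there is one more tool, called after ">>>" by a JSON object that holds its "name" and its "arguments", one argument or row to a line. send_rows: Moves the arm, as the interface text tells. Its arguments: {"type":"object","properties":{"series":{"type":"array","items":{"type":"object","properties":{"slide":{"type":"array","items":{"type":"number"}},"spin":{"type":"number"}}}},"gripper":{"type":"number"},"squeeze":{"type":"number"}},"required":["series"]}

```bash
mkdir -p pics; ls
cat > h.py <<'E'
import numpy as np, cv2
from station import r
def cap(n,f):
    c=r.capture(n); cv2.imwrite('pics/'+f+'.png',c['color'][:,:,::-1]); np.savez('pics/'+f+'.npz',**{k:np.array(c[k]) for k in('color','intrinsics','D','eye','rotation')}); return c
def load(f): return np.load('pics/'+f+'.npz')
def ray(f,uv,z):
    c=load(f); p=cv2.undistortPoints(np.array(uv,float).reshape(-1,1,2),c['intrinsics'],c['D']).reshape(-1,2)
    d=np.c_[p,np.ones(len(p))]@c['rotation'].T; e=c['eye'].ravel(); z=np.broadcast_to(z,len(d))
    return e+d*((z-e[2])/d[:,2])[:,None]
def proj(f,P):
    c=load(f); q=(np.array(P,float)-c['eye'].ravel())@c['rotation']
    return cv2.projectPoints(q.reshape(-1,1,3),np.zeros(3),np.zeros(3),c['intrinsics'],c['D'])[0].reshape(-1,2)
E
python3 - <<'E'
from h import *
np.set_printoptions(precision=3,suppress=True)
for n in('scene','side','wrist'):
    c=cap(n,n+'0'); print(n,c['eye'],c['rotation'],c['intrinsics'])
print(r.state())
E
```

```text
pics
scene [1011.196  285.53   831.281] [-2.538  0.005  2.144] [[398.161   0.    324.294]
 [  0.    398.161 197.114]
 [  0.      0.      1.   ]]
side [ 315.8   -567.7    546.027] [-2.238 -0.017 -0.425] [[361.268   0.    324.164]
 [  0.    361.268 194.251]
 [  0.      0.      1.   ]]
wrist [ 287.785 -501.77   372.343] [ 2.866  0.003 -1.17 ] [[325.198   0.    320.305]
 [  0.    325.198 190.914]
 [  0.      0.      1.   ]]
{'time': 0.15, 'joints': array([-1.244,  0.307,  1.507, -0.   ,  1.328, -0.074]), 'joint_vel': array([-0.   , -0.001, -0.001,  0.002,  0.001, -0.001]), 'joint_efforts': array([  0.   , -45.798, -25.222,  -0.   ,   0.009,  -0.   ]), 'position': array([ 224.141, -528.941,  230.587]), 'orientation': array([-3.14 , -0.   ,  0.401]), 'force': array([ 0.492, -0.054,  0.362]), 'wrist_torque': array([-0.058, -0.017,  0.025]), 'finger_force': 0.0, 'gripper_width': 0.9989164845810032}
```

View pics/scene0.png

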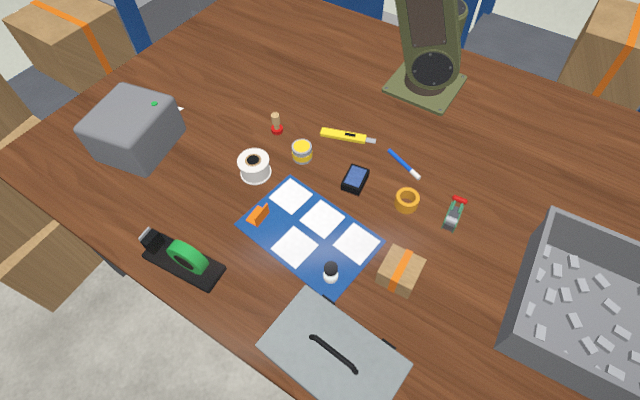

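View pics/side0.png

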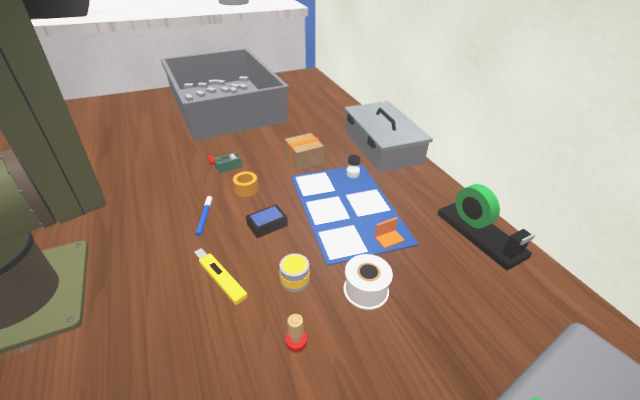

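```bash
sed -i "s/^import numpy as np, cv2/import numpy as np, cv2\nfrom scipy.spatial.transform import Rotation as Ro\nnp.set_printoptions(precision=1,suppress=True)/; s/c\['rotation'\]\.T/Ro.from_euler('xyz',c['rotation']).as_matrix().T/; s/@c\['rotation'\]$/@Ro.from_euler('xyz',c['rotation']).as_matrix()/" h.py
python3 - <<'E'
from h import *
def crop(f,x,y,w,h,s,o):
    cv2.imwrite('pics/'+o+'.png',cv2.resize(cv2.imread('pics/'+f+'.png')[y:y+h,x:x+w],None,fx=s,fy=s,interpolation=cv2.INTER_CUBIC))
crop('scene0',230,100,250,190,3,'sc0c')
crop('side0',190,120,230,240,2.5,'si0c')
E
```

```text
(no output)
```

View pics/sc0c.png

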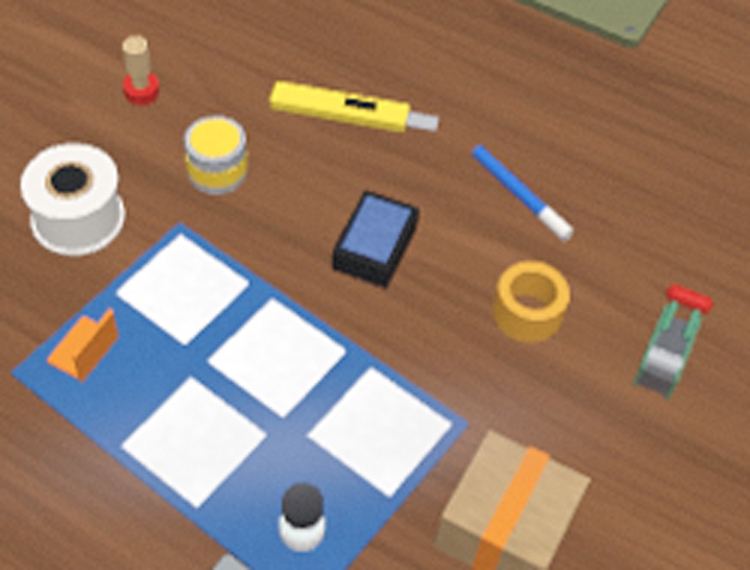

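View pics/si0c.png

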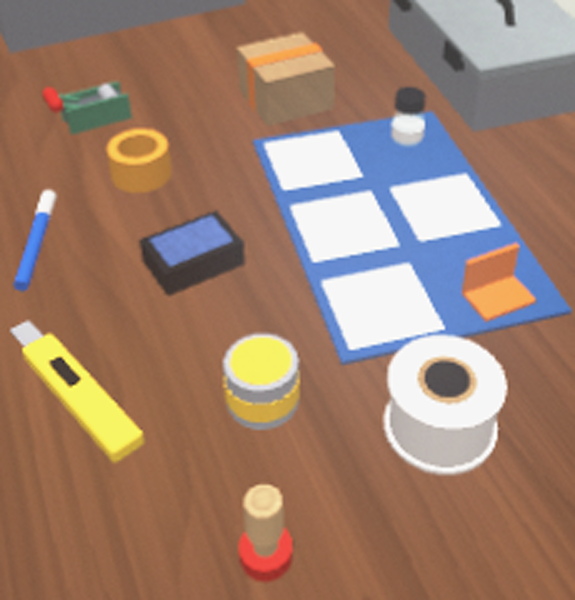

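```bash
cat > m0.py <<'E'
from h import *
from scipy.optimize import least_squares
S=lambda a:np.array(a,float).reshape(-1,2)/3+[230,100]
T=lambda a:np.array(a,float).reshape(-1,2)/2.5+[190,120]
cs=np.array([[181,234],[249,283],[185,343],[116,292],[275,298],[346,350],[283,417],[208,359],[375,368],[452,426],[388,497],[308,434],[192,377],[267,435],[197,507],[121,446]])
P=ray('scene0',S(cs),4)[:,:2]
# order: each: (-x,-y)?,... derive model
c=np.array([[-50,-105],[-50,0],[-50,105],[50,0]])
off=np.array([[-40,-40],[-40,40],[40,40],[40,-40]])
M=(c[:,None]+off).reshape(-1,2)
def R(a): return np.array([[np.cos(a),-np.sin(a)],[np.sin(a),np.cos(a)]])
f=lambda p,Q:(M@R(p[2]).T+p[:2]-Q).ravel()
s=least_squares(f,[P[:,0].mean(),P[:,1].mean(),0],args=(P,)); print('board scene',s.x[:2],np.degrees(s.x[2]),abs(s.fun).max(),np.sqrt((s.fun**2).mean()))
ss=np.array([[350,350],[321,306],[408,263],[444,328]])
Bs=T([[308,262],[289,208],[372,191],[399,245]]);Cs=T([[281,189],[263,144],[339,131],[362,176]]);Ds=T([[425,240],[390,187],[467,173],[499,224]])
Q=ray('side0',np.r_[Bs,Cs,Ds],4)[:,:2]
g=lambda p:((M[4:])@R(p[2]).T+p[:2]-Q).ravel()
s2=least_squares(g,s.x);print('board side',s2.x[:2],np.degrees(s2.x[2]),np.sqrt((s2.fun**2).mean()))
p=(s.x+s2.x)/2
for n,q in zip('ABCD',c): print(n,R(p[2])@q+p[:2])
for n,a,b,z in [('tin',[217,139],[262,361],45),('pad',[378,228],[190,240],27),('tape',[533,291],[139,148],36),('stamp',[136,41],[263,496],66),('rat',[668,352],[97,105],18),('handle',[690,299],[52,99],38),('spool',[70,179],[446,380],52)]:
    A=ray('scene0',S(a),z)[0];B=ray('side0',T(b),z)[0];m=(A+B)[:2]/2; print(n,A[:2],B[:2],'mean',m,'reach',np.hypot(*m))
print(ray('side0',T([[150,243],[213,215],[231,236],[166,265]]),27)[:,:2])
print(ray('scene0',S([[369,194],[415,208],[384,262],[342,243]]),27)[:,:2])
E
python3 m0.py
```

```text
board scene [638.7  -3. ] -7.622520052413432 2.3902619878127496 0.8732651187621396
board side [640.1  -6.9] -7.024816285132414 1.790347861984081
A [ 576.4 -102.7]
B [589.8   1.5]
C [603.2 105.6]
D [689.  -11.3]
tin [ 452.1 -148.7] [ 453.6 -156.5] mean [ 452.8 -152.6] reach 477.8540021309041
pad [448.4  13.8] [449.5   8.9] mean [449.   11.3] reach 449.1179264064204
tape [442.6 154.9] [441.8 144.8] mean [442.2 149.8] reach 466.8661114729246
stamp [ 408.7 -267.4] [ 411.6 -271.4] mean [ 410.2 -269.4] reach 490.71439213569806
rat [424.9 269.3] [425.6 262.5] mean [425.3 265.9] reach 501.5404405434264
handle [382.7 265.2] [382.1 259.6] mean [382.4 262.4] reach 463.77819783834394
spool [ 561.6 -224.4] [ 562.7 -229.2] mean [ 562.2 -226.8] reach 606.2072572889349
[[417.2  18.6]
 [478.   32.8]
 [483.4  -0.1]
 [422.1 -13.2]]
[[420.5 -11.5]
 [412.5  29.6]
 [476.6  36. ]
 [478.6  -3.6]]
```

```bash
cat >> h.py <<'E'
def to(x,y,z,yaw=None,s=None):
    s=s or r.state(); R=Ro.from_euler('xyz',s['orientation']); cur=s['orientation'][2]
    print('t',round(s['time'],2),'pos',s['position'],'yaw',np.degrees(cur),'w',s['gripper_width']*85.4)
    d=np.array([x,y,z])-s['position']
    if yaw is not None: print('spin',np.degrees(cur)-yaw); print('slide after spin',(Ro.from_euler('xyz',[np.pi,0,np.radians(yaw)])).inv().apply(d))
    print('slide now',R.inv().apply(d))
E
python3 - <<'E'
from h import *
to(440,-150,231,5);
E
```

```text
t 0.15 pos [ 224.1 -528.9  230.6] yaw 22.966236458317265 w 85.30746778321769
spin 17.966236458317265
slide after spin [ 248.1 -358.7   -0.4]
slide now [ 346.6 -264.7    0.1]
```

View pics/wrist0.png

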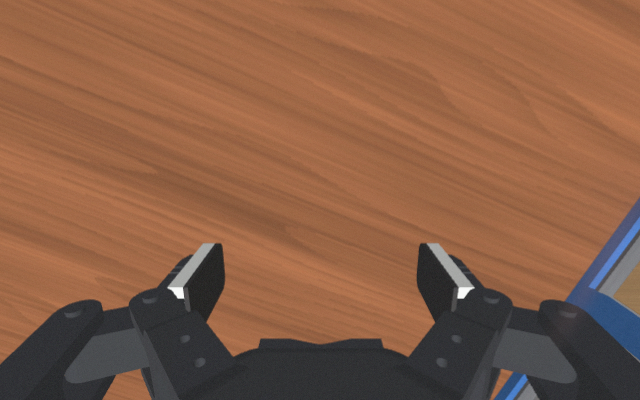

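>>> {"name": "send_rows", "arguments": {
  "series": [
    {"spin": 8.5},
    {"spin": 8.5},
    {"spin": 1},
    {"slide": [28, -40, 0]},
    {"slide": [28, -40, 0]},
    {"slide": [28, -40, 0]},
    {"slide": [28, -40, 0]},
    {"slide": [28, -40, 0]},
    {"slide": [28, -40, 0]},
    {"slide": [28, -40, 0]},
    {"slide": [28, -40, 0]},
    {"slide": [24, -40, 0]}
  ],
  "gripper": 85
}}

```text
$.series[0]: bad value
```

Run:
```python
from h import *
to(415,262,160,5);
```

```text
t 0.15 pos [ 224.1 -528.9  230.6] yaw 22.966236458317265 w 85.30746778321769
spin 17.966236458317265
slide after spin [ 259.1 -771.3   70.6]
slide now [ 484.3 -653.7   71.7]
```

Both fields needed per row, it seems.

>>> {"name": "send_rows", "arguments": {
  "series": [
    {"slide": [0, 0, 0], "spin": 8.5},
    {"slide": [0, 0, 0], "spin": 8.5},
    {"slide": [0, 0, 0], "spin": 1},
    {"slide": [28, -40, 0], "spin": 0},
    {"slide": [28, -40, 0], "spin": 0},
    {"slide": [28, -40, 0], "spin": 0},
    {"slide": [28, -40, 0], "spin": 0},
    {"slide": [28, -40, 0], "spin": 0},
    {"slide": [28, -40, 0], "spin": 0},
    {"slide": [28, -40, 0], "spin": 0},
    {"slide": [28, -40, 0], "spin": 0},
    {"slide": [24, -40, 0], "spin": 0}
  ],
  "gripper": 85
}}

```text
time: 1.35
position: [441.2, -147.5, 231.4]
orientation: [3.141, -0.001, 0.09]
force: [0.5, -1.3, 0.3]
gripper_width: 0.995
finger_force: 0.0
```

Run:
```python
from h import *
to(415,262,160,5);
```

```text
t 1.35 pos [ 441.2 -147.5  231.4] yaw 5.159259492994557 w 84.95584793495088
spin 0.15925949299455677
slide after spin [   9.6 -410.2   71.4]
slide now [  10.7 -410.2   71.3]
```

>>> {"name": "send_rows", "arguments": {
  "series": [
    {"slide": [1, -41, 7], "spin": 0},
    {"slide": [1, -41, 7], "spin": 0},
    {"slide": [1, -41, 7], "spin": 0},
    {"slide": [1, -41, 7], "spin": 0},
    {"slide": [1, -41, 7], "spin": 0},
    {"slide": [1, -41, 7], "spin": 0},
    {"slide": [1, -41, 7], "spin": 0},
    {"slide": [1, -41, 7], "spin": 0},
    {"slide": [1, -41, 7], "spin": 0},
    {"slide": [1, -41, 8], "spin": 0},
    {"slide": [0, 0, 0], "spin": 0}
  ]
}}

```text
time: 2.45
position: [414.3, 264.3, 159.5]
orientation: [-3.14, 0.0, 0.094]
force: [-0.4, -0.9, -0.0]
gripper_width: 0.994
finger_force: 0.0
```

Run:
```python
from h import *
cap('wrist','w1'); to(425,266,20,5); print(proj('w1',[[425,266,18],[382,262,38]]))
```

```text
t 2.5 pos [414.1 261.9 159.7] yaw 5.361704855630764 w 84.77148071143661
spin 0.36170485563076404
slide after spin [ 11.2  -3.1 139.7]
slide now [ 11.3  -3.1 139.7]
[[320.5 167.1]
 [320.4 220.8]]
```

View pics/w1.png

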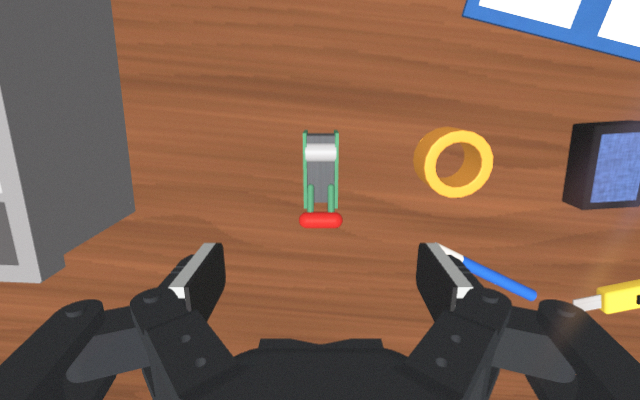

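Run:
```python
from h import *
print(ray('w1',[[304,131],[338,131],[303.5,210],[338.5,210],[320.5,220]],[30,30,30,30,38]))
print(ray('w1',[[455,163],[455,163]],[36,36]))
s=r.state();R=Ro.from_euler('xyz',s['orientation']);print(proj('w1',s['position']+R.apply([[0,42,-32],[0,-42,-32],[0,0,-19],[0,0,130]])))
```

```text
[[456.3 282.6  30. ]
 [458.9 254.7  30. ]
 [387.6 277.5  30. ]
 [390.6 246.8  30. ]
 [382.8 262.   38. ]]
[[442.7 155.9  36. ]
 [442.7 155.9  36. ]]
[[437.2 287.7]
 [217.8 287.1]
 [326.9 270.2]
 [324.  182.7]]
```

```bash
python3 - <<'E'
s=open('h.py').read()
s=s.replace("c=load(f); p","c=load(f); e=eye(c,f); p").replace("e=c['eye'].ravel(); z","z").replace("c['eye'].ravel())@","eye(c,f))@")
s+='''
def eye(c,f): # wrist calibration: 3 mm along camera x so that the fingers are centred
    return c['eye'].ravel()+(Ro.from_euler('xyz',c['rotation']).apply([3.,0,0]) if f[0]=='w' else 0)
'''
open('h.py','w').write(s)
E
python3 - <<'E'
from h import *
print(ray('w1',[[304,131],[338,131],[303.5,210],[338.5,210],[320.5,220],[455,163]],[30,30,30,30,38,36]))
to(423.5,262.8,2)
E
```

```text
[[456.6 279.7  30. ]
 [459.2 251.8  30. ]
 [387.9 274.5  30. ]
 [390.9 243.8  30. ]
 [383.  259.   38. ]
 [443.  152.9  36. ]]
t 2.5 pos [414.1 261.9 159.7] yaw 5.361704855630764 w 84.77148071143661
slide now [  9.5  -0.  157.7]
```

>>> {"name": "send_rows", "arguments": {
  "series": [
    {"slide": [5, 0, 20], "spin": 0},
    {"slide": [4.5, 0, 40], "spin": 0},
    {"slide": [0, 0, 40], "spin": 0},
    {"slide": [0, 0, 30], "spin": 0},
    {"slide": [0, 0, 18], "spin": 0},
    {"slide": [0, 0, 9.5], "spin": 0},
    {"slide": [0, 0, 0], "spin": 0}
  ]
}}

```text
time: 3.2
position: [423.7, 259.5, 2.0]
orientation: [3.14, 0.002, 0.087]
force: [-0.1, -0.2, 0.5]
gripper_width: 0.995
finger_force: 0.0
```

>>> {"name": "send_rows", "arguments": {
  "series": [
    {"slide": [0, 0, 0], "spin": 0},
    {"slide": [0, 0, 0], "spin": 0},
    {"slide": [0, 0, 0], "spin": 0},
    {"slide": [0, 0, 0], "spin": 0},
    {"slide": [0, 0, 0], "spin": 0},
    {"slide": [0, 0, 0], "spin": 0},
    {"slide": [0, 0, 0], "spin": 0},
    {"slide": [0, 0, 0], "spin": 0}
  ],
  "gripper": 10,
  "squeeze": 50
}}

```text
time: 4.0
position: [425.1, 261.5, 4.0]
orientation: [-3.14, -0.002, 0.087]
force: [-0.6, 0.7, 5.8]
gripper_width: 0.342
finger_force: 50.3
```

>>> {"name": "send_rows", "arguments": {
  "series": [
    {"slide": [0, 0, -15], "spin": 0},
    {"slide": [0, 0, -35], "spin": 0},
    {"slide": [0, 0, -40], "spin": 0},
    {"slide": [0, 0, -40], "spin": 0},
    {"slide": [0, 0, 0], "spin": 6.2},
    {"slide": [0, 0, 0], "spin": 6.2}
  ]
}}

```text
time: 4.6
position: [424.9, 261.3, 134.8]
orientation: [-3.139, -0.003, -0.134]
force: [0.1, 0.8, -3.3]
gripper_width: 0.344
finger_force: 50.0
```

Run:
```python
from h import *
to(576,-105,132)
```

```text
t 4.6 pos [424.9 261.3 134.8] yaw -7.660061135805531 w 29.40550318834472
slide now [198.5 342.9   2.8]
```

>>> {"name": "send_rows", "arguments": {
  "series": [
    {"slide": [19.8, 34.3, 0], "spin": 0},
    {"slide": [19.8, 34.3, 0], "spin": 0},
    {"slide": [19.8, 34.3, 0], "spin": 0},
    {"slide": [19.8, 34.3, 0], "spin": 0},
    {"slide": [19.8, 34.3, 0], "spin": 0},
    {"slide": [19.8, 34.3, 0], "spin": 0},
    {"slide": [19.8, 34.3, 0], "spin": 0},
    {"slide": [19.8, 34.3, 0], "spin": 0},
    {"slide": [19.8, 34.3, 0], "spin": 0},
    {"slide": [19.8, 34.3, 0], "spin": 0},
    {"slide": [0, 0, 0], "spin": 0},
    {"slide": [0, 0, 0], "spin": 0}
  ]
}}

```text
time: 5.8
position: [575.7, -105.7, 132.4]
orientation: [-3.141, 0.001, -0.132]
force: [-0.7, -0.1, -3.0]
gripper_width: 0.339
finger_force: 50.4
```

Run:
```python
from h import *
cap('wrist','w2'); to(576,-105,23)
```

```text
t 5.85 pos [ 575.1 -104.6  132.4] yaw -7.480206216479715 w 28.990371056441624
slide now [  1.2   0.3 109.4]
```

View pics/w2.png

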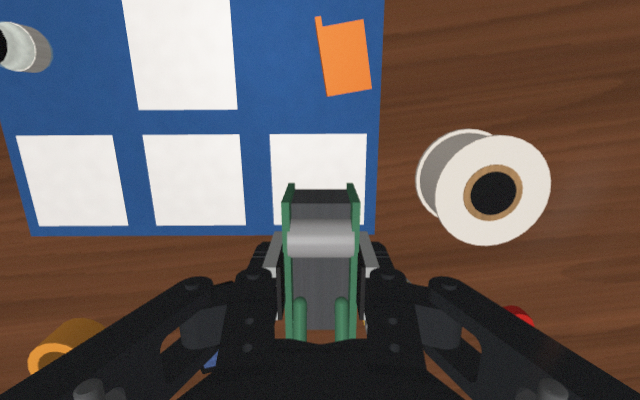

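```bash
cat > bd.py <<'E'
from h import *
from scipy.optimize import least_squares
def R(a): return np.array([[np.cos(a),-np.sin(a)],[np.sin(a),np.cos(a)]])
C={'A':[-50,-105],'B':[-50,0],'C':[-50,105],'D':[50,0]}
O={'TL':[40,40],'TR':[40,-40],'BL':[-40,40],'BR':[-40,-40]}
def fit(f,d):
    M=np.array([np.add(C[k[0]],O[k[1:]]) for k in d]); Q=ray(f,list(d.values()),4)[:,:2]
    s=least_squares(lambda p:(M@R(p[2]).T+p[:2]-Q).ravel(),[640,-5,-.12]); p=s.x
    print('board',p[:2],np.degrees(p[2]),'rms',np.sqrt((s.fun**2).mean()))
    for k in C: print(k,R(p[2])@C[k]+p[:2])
E
python3 - <<'E'
from bd import *
fit('w2',{'ATL':(270,134.5),'ATR':(366,134),'ABR':(368,224),'BTL':(143,135),'BTR':(240,135),'BBR':(245,225),'BBL':(147,226),'CTL':(17,136),'CTR':(112,135),'CBR':(128,225),'CBL':(39,226),'DBL':(138,110),'DBR':(237,109)})
q=ray('w2',[[287,185],[354,185]],132.4+27)[:,:2]; print(q, (q.mean(0)-[575.1,-104.6])@R(np.radians(-7.48)))
E
```

```text
board [639.3  -8.5] -7.338353475634876 rms 1.817233071355742
A [ 576.3 -106.2]
B [589.8  -2.1]
C [603.2 102.1]
D [688.9 -14.8]
[[ 615.4 -101.2]
 [ 612.2 -125.5]] [39.5 -3.7]
```

Run:
```python
from h import *
T=np.array([575.1,-104.6,132.4]);R=Ro.from_euler('xyz',[np.pi,0,np.radians(-7.48)])
for z in (-27,-19,-5,0,5): print(z,proj('w2',T+R.apply([[33,15,z],[33,-15,z],[0,15,z],[-33,15,z]])).ravel())
c=load('w2'); print(R.inv().apply(c['eye']-T))
T=np.array([414.1,261.9,159.7]);R=Ro.from_euler('xyz',[np.pi,0,np.radians(5.36)])
print(proj('w1',T+R.apply([[11,42.6,-13],[11,-42.6,-13],[-11,42.6,-13]])).ravel())
```

```text
-27 [351.1 201.9 270.2 201.9 349.  280.8 347.2 349.4]
-19 [349.3 195.7 273.2 195.7 347.5 270.6 345.8 336.2]
-5 [346.6 186.4 277.7 186.4 345.1 255.2 343.7 316.1]
0 [345.7 183.5 279.1 183.6 344.3 250.3 343.1 309.8]
5 [344.9 180.8 280.5 180.8 343.6 245.8 342.4 303.8]
[  69.9    0.8 -141.8]
[419.1 240.6 220.9 240.2 415.  285.8]
```

```bash
cat >> bd.py <<'E'
RC=Ro.from_euler('xyz',[np.pi,0,.401]).inv()*Ro.from_euler('xyz',[2.866,.003,-1.17]) # camera in tool
def rel(f,uv,h,tz):
    "tool-frame xy of pixels at world height h, tool at height tz pointing down"
    c=load(f); p=cv2.undistortPoints(np.array(uv,float).reshape(-1,1,2),c['intrinsics'],c['D']).reshape(-1,2)
    d=RC.apply(np.c_[p,np.ones(len(p))]); e=np.array([69.5,0,-141.5]); zt=tz-np.broadcast_to(h,len(d))
    return (e+d*((zt-e[2])/d[:,2])[:,None])[:,:2]
def relfit(f,d,tz):
    M=np.array([np.add(C[k[0]],O[k[1:]]) for k in d])*[1,-1]; Q=rel(f,list(d.values()),4,tz)
    s=least_squares(lambda p:(M@R(p[2]).T+p[:2]-Q).ravel(),[0,0,0]); p=s.x
    print('board in tool',p[:2],'spin',np.degrees(p[2]),'rms',np.sqrt((s.fun**2).mean()))
    for k in C: print(k,R(p[2])@(np.array(C[k])*[1,-1])+p[:2])
E
python3 - <<'E'
from bd import *
print(RC.as_euler('xyz',degrees=True))
relfit('w2',{'ATL':(270,134.5),'ATR':(366,134),'ABR':(368,224),'BTL':(143,135),'BTR':(240,135),'BBR':(245,225),'BBL':(147,226),'CTL':(17,136),'CTR':(112,135),'CBR':(128,225),'CBL':(39,226),'DBL':(138,110),'DBR':(237,109)},132.4)
print(rel('w1',[[304,131],[338,131],[303.5,210],[338.5,210],[320.5,220],[455,163]],[30,30,30,30,38,36],159.7))
for z in(19,23,27): print(rel('w2',[[283,198],[359,198]],132.4+z,132.4))
E
```

```text
[-15.8  -0.2  90. ]
board in tool [  51.2 -107.9] spin -0.2021607554931488 rms 1.7951695590511325
A [ 1.6 -2.7]
B [   1.2 -107.7]
C [   0.9 -212.7]
D [ 101.2 -108.1]
[[ 44.1 -14.3]
 [ 44.1  13.8]
 [-24.7 -15.6]
 [-24.7  15.2]
 [-31.   -0.6]
 [ 18.6 110.5]]
[[ 31.9 -15.1]
 [ 32.   14.9]]
[[ 33.2 -14.6]
 [ 33.2  14.4]]
[[ 34.4 -14.1]
 [ 34.4  13.9]]
```

>>> {"name": "send_rows", "arguments": {
  "series": [
    {"slide": [1.5, -2.4, 20], "spin": 0},
    {"slide": [0, 0, 40], "spin": 0},
    {"slide": [0, 0, 35], "spin": 0},
    {"slide": [0, 0, 18], "spin": 0},
    {"slide": [0, 0, 8], "spin": 0},
    {"slide": [0, 0, 4], "spin": 0},
    {"slide": [0, 0, 0], "spin": 0},
    {"slide": [0, 0, 0], "spin": 0}
  ]
}}

```text
time: 6.65
position: [578.9, -102.4, 9.1]
orientation: [3.141, -0.003, -0.129]
force: [-0.3, 0.0, -3.0]
gripper_width: 0.343
finger_force: 50.5
```

>>> {"name": "send_rows", "arguments": {
  "series": [
    {"slide": [0, 0, 1], "spin": 0},
    {"slide": [0, 0, 1], "spin": 0},
    {"slide": [0, 0, 0], "spin": 0}
  ]
}}

```text
time: 6.95
position: [579.1, -102.7, 8.0]
orientation: [-3.142, -0.003, -0.13]
force: [-2.7, 1.1, 10.3]
gripper_width: 0.341
finger_force: 52.0
```

>>> {"name": "send_rows", "arguments": {
  "series": [
    {"slide": [0, 0, -0.5], "spin": 0},
    {"slide": [0, 0, 0], "spin": 0},
    {"slide": [0, 0, 0], "spin": 0},
    {"slide": [0, 0, 0], "spin": 0},
    {"slide": [0, 0, 0], "spin": 0},
    {"slide": [0, 0, -10], "spin": 0},
    {"slide": [0, 0, -30], "spin": 0},
    {"slide": [0, 0, -45], "spin": 0},
    {"slide": [0, 0, -45], "spin": 0},
    {"slide": [0, 0, 0], "spin": 0},
    {"slide": [0, 0, 0], "spin": 0}
  ],
  "gripper": 85
}}

```text
time: 8.05
position: [579.0, -103.0, 138.5]
orientation: [3.141, -0.004, -0.13]
force: [0.9, -0.4, -1.0]
gripper_width: 0.991
finger_force: 0.0
```

Run:
```python
from h import *
to(453,-153,135)
```

```text
t 8.05 pos [ 579.  -103.   138.5] yaw -7.43609245427201 w 84.6218322450081
slide now [-118.4   65.9    3. ]
```

>>> {"name": "send_rows", "arguments": {
  "series": [
    {"slide": [-29.6, 16.5, 0], "spin": 0},
    {"slide": [-29.6, 16.5, 0], "spin": 0},
    {"slide": [-29.6, 16.5, 0], "spin": 0},
    {"slide": [-29.6, 16.5, 0], "spin": 0},
    {"slide": [0, 0, 0], "spin": 0},
    {"slide": [0, 0, 0], "spin": 0}
  ]
}}

```text
time: 8.65
position: [450.7, -152.6, 135.3]
orientation: [-3.141, 0.002, -0.131]
force: [0.5, -0.0, -0.4]
gripper_width: 0.992
finger_force: 0.0
```

Run:
```python
from h import *
cap('wrist','w3'); to(453,-153,35)
```

```text
t 8.7 pos [ 452.  -152.8  135.6] yaw -7.4805869475428555 w 85.07523149814851
slide now [  1.1   0.1 100.6]
```

View pics/w3.png

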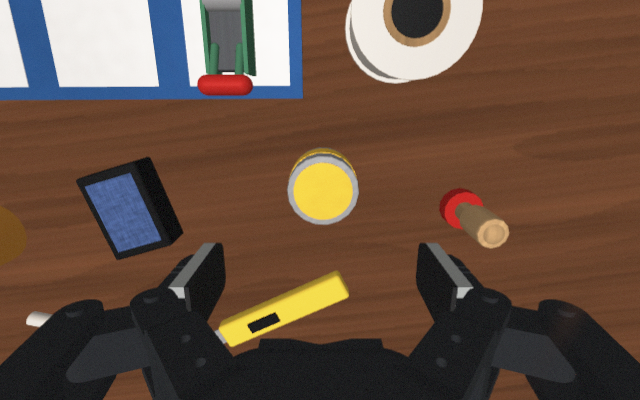

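Run:
```python
from bd import *
print(rel('w3',[[323,190],[122,214],[492,234],[85,184],[129,172],[158,244],[116,258]],[45,27,66,27,27,27,27],135.5))
```

```text
[[   4.6    1.3]
 [ -20.9 -162.9]
 [ -21.4  119.5]
 [   4.4 -188.2]
 [  14.2 -151.5]
 [ -47.6 -137. ]
 [ -60.6 -174.6]]
```

>>> {"name": "send_rows", "arguments": {
  "series": [
    {"slide": [4.6, 1.3, 10], "spin": 0},
    {"slide": [0, 0, 40], "spin": 0},
    {"slide": [0, 0, 40], "spin": 0},
    {"slide": [0, 0, 25], "spin": 0},
    {"slide": [0, 0, 12], "spin": 0},
    {"slide": [0, 0, 2], "spin": 0},
    {"slide": [0, 0, 0], "spin": 0}
  ]
}}

```text
time: 9.4
position: [457.0, -154.5, 6.4]
orientation: [-3.141, 0.001, -0.129]
force: [0.7, 0.4, -0.7]
gripper_width: 0.997
finger_force: 0.0
```

>>> {"name": "send_rows", "arguments": {
  "series": [
    {"slide": [0, 0, 0], "spin": 0},
    {"slide": [0, 0, 0], "spin": 0},
    {"slide": [0, 0, 0], "spin": 0},
    {"slide": [0, 0, 0], "spin": 0},
    {"slide": [0, 0, 0], "spin": 0},
    {"slide": [0, 0, 0], "spin": 0}
  ],
  "gripper": 30,
  "squeeze": 50
}}

```text
time: 10.0
position: [457.4, -155.1, 8.4]
orientation: [3.141, -0.003, -0.13]
force: [-0.2, 0.4, 6.2]
gripper_width: 0.618
finger_force: 52.4
```

>>> {"name": "send_rows", "arguments": {
  "series": [
    {"slide": [0, 0, -15], "spin": 0},
    {"slide": [0, 0, -35], "spin": 0},
    {"slide": [0, 0, -40], "spin": 0},
    {"slide": [22.7, -34.4, -30], "spin": 0},
    {"slide": [22.7, -34.5, 0], "spin": 0},
    {"slide": [22.7, -34.5, 0], "spin": 0},
    {"slide": [22.7, -34.5, 0], "spin": 0},
    {"slide": [22.8, -34.5, 0], "spin": 0},
    {"slide": [0, 0, 30], "spin": 0},
    {"slide": [0, 0, 40], "spin": 0},
    {"slide": [0, 0, 30], "spin": 0},
    {"slide": [0, 0, 0], "spin": 0}
  ]
}}

```text
time: 11.2
position: [586.4, 1.4, 22.5]
orientation: [3.141, 0.01, -0.129]
force: [-1.5, 0.6, -2.0]
gripper_width: 0.618
finger_force: 53.1
```

>>> {"name": "send_rows", "arguments": {
  "series": [
    {"slide": [0, 0, 10], "spin": 0},
    {"slide": [0, 0, 3], "spin": 0},
    {"slide": [0, 0, 0], "spin": 0},
    {"slide": [0, 0, 0], "spin": 0}
  ]
}}

```text
time: 11.6
position: [591.8, 0.7, 15.0]
orientation: [-3.141, -0.002, -0.13]
force: [0.2, -0.2, -2.4]
gripper_width: 0.621
finger_force: 53.1
```

>>> {"name": "send_rows", "arguments": {
  "series": [
    {"slide": [0, 0, 2], "spin": 0},
    {"slide": [0, 0, 1], "spin": 0},
    {"slide": [0, 0, 0], "spin": 0},
    {"slide": [0, 0, 0], "spin": 0}
  ]
}}

```text
time: 12.0
position: [591.7, 0.8, 12.4]
orientation: [-3.142, -0.002, -0.13]
force: [-1.8, 0.1, 7.0]
gripper_width: 0.618
finger_force: 54.1
```

>>> {"name": "send_rows", "arguments": {
  "series": [
    {"slide": [0, 0, -0.5], "spin": 0},
    {"slide": [0, 0, 0], "spin": 0},
    {"slide": [0, 0, 0], "spin": 0},
    {"slide": [0, 0, 0], "spin": 0},
    {"slide": [0, 0, -10], "spin": 0},
    {"slide": [0, 0, -35], "spin": 0},
    {"slide": [0, 0, -40], "spin": 0},
    {"slide": [-34.8, 2, -40], "spin": 0},
    {"slide": [-34.8, 2, 0], "spin": 0},
    {"slide": [-34.8, 2, 0], "spin": 0},
    {"slide": [-34.8, 2, 0], "spin": 0},
    {"slide": [0, 0, 0], "spin": 0}
  ],
  "gripper": 85
}}

```text
time: 13.2
position: [446.8, 11.5, 133.9]
orientation: [3.141, 0.007, -0.129]
force: [-0.1, -0.2, -0.8]
gripper_width: 0.996
finger_force: 0.0
```

>>> {"name": "send_rows", "arguments": {
  "series": [
    {"slide": [0, 0, 0], "spin": -6.2},
    {"slide": [0, 0, 0], "spin": -6.2},
    {"slide": [0, 0, 0], "spin": 0},
    {"slide": [0, 0, 0], "spin": 0}
  ]
}}

```text
time: 13.6
position: [454.5, 10.8, 134.3]
orientation: [3.141, -0.001, 0.084]
force: [0.7, -0.8, -0.1]
gripper_width: 0.995
finger_force: 0.0
```

Run:
```python
from h import *
cap('wrist','w4'); to(449,8,35)
```

```text
t 13.65 pos [454.3  10.8 134.2] yaw 4.839855044084908 w 84.69343392082821
slide now [-5.6  2.4 99.2]
```

View pics/w4.png

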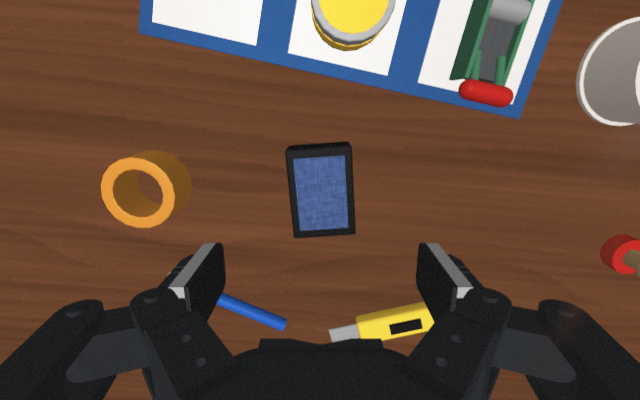

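Run:
```python
from bd import *
q=rel('w4',[[288,152],[352,148],[355,234],[294,238],[138,192]],[27,27,27,27,36],134.2); print(q,q[:4].mean(0),q[0]-q[3],q[1]-q[2])
```

```text
[[  30.3  -25.6]
 [  33.3   23.5]
 [ -37.8   27.9]
 [ -41.4  -22.6]
 [   0.8 -140.8]] [-3.9  0.8] [71.7 -3. ] [71.1 -4.3]
```

>>> {"name": "send_rows", "arguments": {
  "series": [
    {"slide": [-3.9, 0.8, 10], "spin": 0},
    {"slide": [0, 0, 35], "spin": -3},
    {"slide": [0, 0, 40], "spin": 0},
    {"slide": [0, 0, 28], "spin": 0},
    {"slide": [0, 0, 14], "spin": 0},
    {"slide": [0, 0, 3], "spin": 0},
    {"slide": [0, 0, 0], "spin": 0}
  ]
}}

```text
time: 14.35
position: [449.3, 9.7, 3.2]
orientation: [-3.141, 0.002, 0.138]
force: [0.3, 0.1, -0.0]
gripper_width: 0.995
finger_force: 0.0
```

>>> {"name": "send_rows", "arguments": {
  "series": [
    {"slide": [0, 0, 0], "spin": 0},
    {"slide": [0, 0, 0], "spin": 0},
    {"slide": [0, 0, 0], "spin": 0},
    {"slide": [0, 0, 0], "spin": 0},
    {"slide": [0, 0, 0], "spin": 0},
    {"slide": [0, 0, 0], "spin": 0}
  ],
  "gripper": 30,
  "squeeze": 40
}}

```text
time: 14.95
position: [450.8, 9.6, 5.0]
orientation: [3.141, -0.002, 0.139]
force: [-0.8, -1.3, 6.4]
gripper_width: 0.601
finger_force: 42.0
```

>>> {"name": "send_rows", "arguments": {
  "series": [
    {"slide": [0, 0, -15], "spin": 0},
    {"slide": [0, 0, -35], "spin": 0},
    {"slide": [0, 0, -40], "spin": 7.7},
    {"slide": [0, 0, -20], "spin": 7.7},
    {"slide": [28.5, -23, 0], "spin": 0},
    {"slide": [28.5, -23, 0], "spin": 0},
    {"slide": [28.5, -23, 0], "spin": 0},
    {"slide": [28.5, -23, 0], "spin": 0},
    {"slide": [28.5, -22.8, 0], "spin": 0},
    {"slide": [0, 0, 0], "spin": 0},
    {"slide": [0, 0, 0], "spin": 0}
  ]
}}

```text
time: 16.05
position: [606.0, 105.5, 113.6]
orientation: [3.141, 0.001, -0.129]
force: [-0.1, -0.1, -1.6]
gripper_width: 0.601
finger_force: 42.2
```

Run:
```python
from h import *
cap('wrist','w5'); to(603,103,8)
```

```text
t 16.1 pos [604.8 104.9 113.5] yaw -7.413618463354786 w 51.36384738469068
slide now [ -1.3   2.1 105.5]
```

View pics/w5.png

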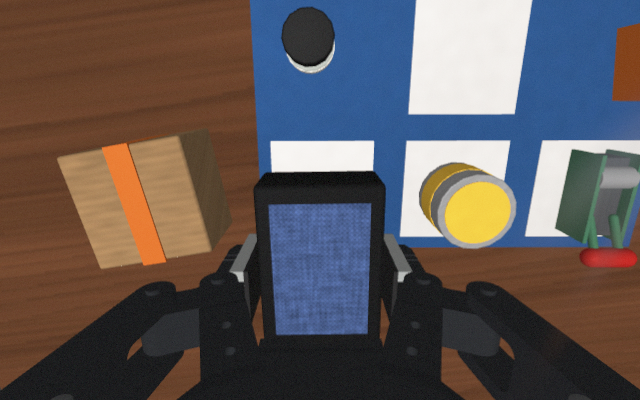

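Run:
```python
from bd import *
relfit('w5',{'CTL':(271,142),'CTR':(374,141),'BTL':(406,141),'BTR':(510,141),'BBL':(401,236),'DBL':(408,114),'DBR':(516,115),'ATL':(541,140)},113.5)
for z in(20,24): print(rel('w5',[[256,187],[385,187],[270,203],[370,203],[275,336],[367,336]],113.5+z,113.5))
print(rel('w5',[[477,212]],49,113.5))
```

```text
board in tool [ 48.6 105.4] spin -0.2795256735358758 rms 0.7251907899949982
A [ -0.9 210.6]
B [ -1.4 105.6]
C [-1.9  0.6]
D [ 98.6 105.1]
[[ 36.7 -25.3]
 [ 36.7  24.6]
 [ 30.2 -20.1]
 [ 30.2  19.1]
 [-31.9 -20.5]
 [-31.8  20.4]]
[[ 37.8 -24.4]
 [ 37.8  23.8]
 [ 31.5 -19.5]
 [ 31.5  18.5]
 [-28.6 -19.9]
 [-28.5  19.7]]
[[ -3.4 104.3]]
```

>>> {"name": "send_rows", "arguments": {
  "series": [
    {"slide": [-1.9, 0.6, 20], "spin": 0},
    {"slide": [0, 0, 35], "spin": 0},
    {"slide": [0, 0, 30], "spin": 0},
    {"slide": [0, 0, 13], "spin": 0},
    {"slide": [0, 0, 5], "spin": 0},
    {"slide": [0, 0, 2], "spin": 0},
    {"slide": [0, 0, 1], "spin": 0},
    {"slide": [0, 0, 0], "spin": 0},
    {"slide": [0, 0, 0], "spin": 0}
  ]
}}

```text
time: 17.0
position: [605.1, 104.9, 9.1]
orientation: [-3.141, -0.002, -0.13]
force: [-0.3, -0.2, 2.3]
gripper_width: 0.594
finger_force: 42.5
```

>>> {"name": "send_rows", "arguments": {
  "series": [
    {"slide": [0, 0, -0.5], "spin": 0},
    {"slide": [0, 0, 0], "spin": 0},
    {"slide": [0, 0, 0], "spin": 0},
    {"slide": [0, 0, 0], "spin": 0},
    {"slide": [0, 0, -10], "spin": 0},
    {"slide": [0, 0, -35], "spin": 0},
    {"slide": [0, 0, -40], "spin": 0},
    {"slide": [-41.3, -6.7, -40], "spin": 0},
    {"slide": [-41.3, -6.7, 0], "spin": 0},
    {"slide": [-41.3, -6.7, 0], "spin": 0},
    {"slide": [-41.4, -6.8, 0], "spin": 0},
    {"slide": [0, 0, 0], "spin": 0}
  ],
  "gripper": 85
}}

```text
time: 18.2
position: [441.6, 151.3, 128.0]
orientation: [3.14, 0.007, -0.128]
force: [-0.2, 0.0, -0.5]
gripper_width: 0.991
finger_force: 0.0
```

>>> {"name": "send_rows", "arguments": {
  "series": [
    {"slide": [0, 0, 0], "spin": 0},
    {"slide": [0, 0, 0], "spin": 0}
  ]
}}

```text
time: 18.4
position: [450.9, 151.4, 128.8]
orientation: [-3.141, -0.003, -0.13]
force: [-0.1, -0.2, 0.4]
gripper_width: 0.996
finger_force: 0.0
```

Run:
```python
from bd import *
cap('wrist','w6'); s=r.state(); to(443,152,6); tz=s['position'][2]
im=cv2.imread('pics/w6.png'); h=cv2.cvtColor(im,cv2.COLOR_BGR2HSV)
m=cv2.inRange(h,(13,130,100),(28,255,255)); m[:,:200]=0; m[:,440:]=0; m[300:]=0
n,l,st,ce=cv2.connectedComponentsWithStats(m); i=1+st[1:,4].argmax(); print(st[i],ce[i])
# project ring model at zero offset for comparison
cv2.imwrite('pics/w6c.png',cv2.resize(im[100:300,180:460],None,fx=2.5,fy=2.5))
```

```text
t 18.45 pos [451.1 151.3 128.6] yaw -7.4573595203480165 w 85.20970389944866
slide now [ -8.4   0.4 122.6]
[ 284  161   76   81 3773] [321.6 202.3]
```

View pics/w6c.png

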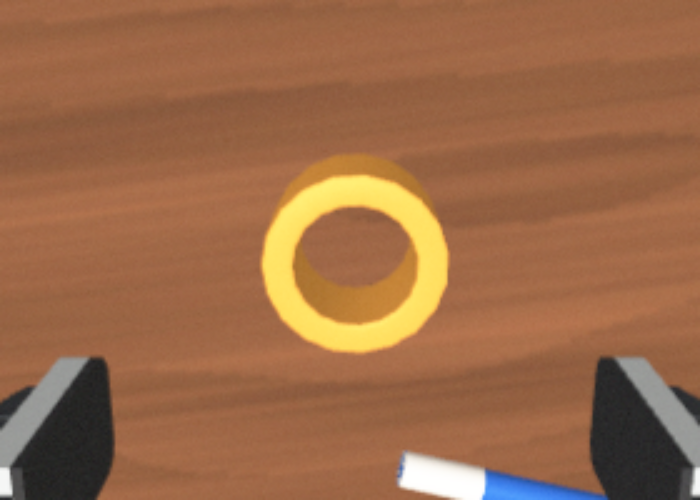

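Run:
```python
from bd import *
print(rel('w6',[[322,205.6]],[36],128.7))
```

```text
[[-8.3  0.6]]
```

>>> {"name": "send_rows", "arguments": {
  "series": [
    {"slide": [-8.3, 0.6, 10], "spin": 0},
    {"slide": [0, 0, 35], "spin": 0},
    {"slide": [0, 0, 38], "spin": 0},
    {"slide": [0, 0, 25], "spin": 0},
    {"slide": [0, 0, 12], "spin": 0},
    {"slide": [0, 0, 3], "spin": 0},
    {"slide": [0, 0, 0], "spin": 0}
  ]
}}

```text
time: 19.15
position: [441.8, 151.5, 4.4]
orientation: [3.141, 0.0, -0.131]
force: [-0.8, 0.3, 0.0]
gripper_width: 0.996
finger_force: 0.0
```

>>> {"name": "send_rows", "arguments": {
  "series": [
    {"slide": [0, 0, 0], "spin": 0},
    {"slide": [0, 0, 0], "spin": 0},
    {"slide": [0, 0, 0], "spin": 0},
    {"slide": [0, 0, 0], "spin": 0},
    {"slide": [0, 0, 0], "spin": 0},
    {"slide": [0, 0, 0], "spin": 0}
  ],
  "gripper": 35,
  "squeeze": 35
}}

```text
time: 19.75
position: [442.0, 151.8, 6.2]
orientation: [-3.141, -0.003, -0.129]
force: [-0.5, -0.4, 6.5]
gripper_width: 0.667
finger_force: 37.4
```

Run:
```python
from bd import *
to(690,-11.5,140)
```

```text
t 19.75 pos [442.  151.8   6.2] yaw -7.41723313556352 w 56.9988600307471
slide now [ 267.4  129.8 -133.2]
```

>>> {"name": "send_rows", "arguments": {
  "series": [
    {"slide": [0, 0, -15], "spin": 0},
    {"slide": [0, 0, -35], "spin": 0},
    {"slide": [0, 0, -40], "spin": 0},
    {"slide": [0, 0, -35], "spin": 0},
    {"slide": [38, 18.8, 0], "spin": 0},
    {"slide": [38, 18.8, 0], "spin": 0},
    {"slide": [38, 18.8, 0], "spin": 0},
    {"slide": [38, 18.8, 0], "spin": 0},
    {"slide": [38, 18.8, 0], "spin": 0},
    {"slide": [38, 18.8, 0], "spin": 0},
    {"slide": [38, 18.8, 0], "spin": 0},
    {"slide": [0, 0, 0], "spin": 0}
  ]
}}

```text
time: 20.95
position: [692.9, -17.0, 129.9]
orientation: [3.14, -0.006, -0.133]
force: [-0.8, -0.2, -1.0]
gripper_width: 0.671
finger_force: 38.0
```

>>> {"name": "send_rows", "arguments": {
  "series": [
    {"slide": [0, 0, 0], "spin": 0},
    {"slide": [0, 0, 0], "spin": 0}
  ]
}}

```text
time: 21.15
position: [686.0, -12.7, 129.5]
orientation: [-3.141, 0.002, -0.13]
force: [-0.2, 0.5, -1.3]
gripper_width: 0.668
finger_force: 38.0
```

Run:
```python
from bd import *
cap('wrist','w7'); to(688,-13,10)
```

```text
t 21.2 pos [685.9 -12.3 129.7] yaw -7.395978136233828 w 57.54756831127695
slide now [  2.4   0.4 119.7]
```

View pics/w7.png

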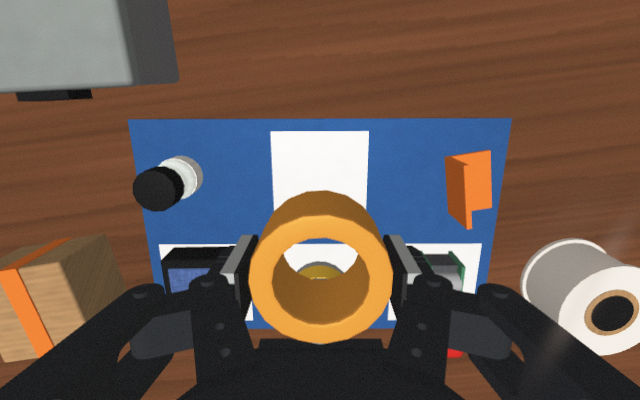

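Run:
```python
from bd import *
relfit('w7',{'DTL':(271,131),'DTR':(369,131),'CTL':(160,244),'ATR':(481,244)},129.6)
print(rel('w7',[[159,188],[446,158],[468,228]],[59,42,42],129.6))
for z in (25,30): print(rel('w7',[[250,279],[392,279],[321,341],[321,217]],129.6+z,129.6))
```

```text
board in tool [-45.5  -0.9] spin -0.07206512304087813 rms 0.6581666070849328
A [-95.3 104.1]
B [-95.5  -0.9]
C [ -95.6 -105.9]
D [ 4.5 -1. ]
[[  11.5 -109.9]
 [  29.1   88.7]
 [ -24.3  110.9]]
[[ -0.4 -28.7]
 [ -0.3  28.5]
 [-30.3  -0.1]
 [ 26.2  -0.1]]
[[  2.6 -27.5]
 [  2.7  27.3]
 [-26.   -0.1]
 [ 28.1  -0.1]]
```

>>> {"name": "send_rows", "arguments": {
  "series": [
    {"slide": [4.2, -1, 20], "spin": 0},
    {"slide": [0, 0, 40], "spin": 0},
    {"slide": [0, 0, 35], "spin": 0},
    {"slide": [0, 0, 17], "spin": 0},
    {"slide": [0, 0, 5], "spin": 0},
    {"slide": [0, 0, 2], "spin": 0},
    {"slide": [0, 0, 1], "spin": 0},
    {"slide": [0, 0, 0], "spin": 0},
    {"slide": [0, 0, 0], "spin": 0}
  ]
}}

```text
time: 22.1
position: [692.8, -12.8, 11.4]
orientation: [-3.141, -0.003, -0.13]
force: [0.1, -0.1, -0.9]
gripper_width: 0.667
finger_force: 38.0
```

>>> {"name": "send_rows", "arguments": {
  "series": [
    {"slide": [0, 0, 1], "spin": 0},
    {"slide": [0, 0, 1], "spin": 0},
    {"slide": [0, 0, 0], "spin": 0},
    {"slide": [0, 0, 0], "spin": 0}
  ]
}}

```text
time: 22.5
position: [692.7, -12.9, 10.2]
orientation: [-3.141, -0.002, -0.13]
force: [-2.1, -0.5, 7.0]
gripper_width: 0.667
finger_force: 38.8
```

>>> {"name": "send_rows", "arguments": {
  "series": [
    {"slide": [0, 0, -0.5], "spin": 0},
    {"slide": [0, 0, 0], "spin": 0},
    {"slide": [0, 0, 0], "spin": 0},
    {"slide": [0, 0, 0], "spin": 0},
    {"slide": [0, 0, -10], "spin": 0},
    {"slide": [0, 0, -35], "spin": 0},
    {"slide": [0, 0, -45], "spin": 0},
    {"slide": [0, 0, -45], "spin": 0},
    {"slide": [0, 0, 0], "spin": 0}
  ],
  "gripper": 85
}}

```text
time: 23.4
position: [697.2, -13.2, 152.4]
orientation: [-3.141, -0.015, -0.13]
force: [0.9, -0.1, 1.0]
gripper_width: 0.995
finger_force: 0.0
```

>>> {"name": "send_rows", "arguments": {
  "series": [
    {"slide": [-24.1, 29, 0], "spin": 0},
    {"slide": [-24.1, 29, 0], "spin": 0},
    {"slide": [-24.1, 29, 0], "spin": 0},
    {"slide": [-24.1, 29, 0], "spin": 0},
    {"slide": [-24.1, 29, 0], "spin": 0},
    {"slide": [-24.1, 29, 0], "spin": 0},
    {"slide": [-24.1, 29, 0], "spin": 0},
    {"slide": [-24.1, 29, 0], "spin": 0},
    {"slide": [-24.1, 29, 0], "spin": 0},
    {"slide": [-24.1, 29, 0], "spin": 0},
    {"slide": [0, 0, 0], "spin": 0},
    {"slide": [0, 0, 0], "spin": 0}
  ]
}}

```text
time: 24.6
position: [415.0, -269.7, 143.8]
orientation: [-3.142, -0.001, -0.132]
force: [0.1, -0.4, -0.6]
gripper_width: 0.993
finger_force: 0.0
```

Run:
```python
from bd import *
cap('wrist','w8'); to(414,-268.5,35)
im=cv2.imread('pics/w8.png'); cv2.imwrite('pics/w8c.png',cv2.resize(im[100:300,180:460],None,fx=2.5,fy=2.5))
```

```text
t 24.65 pos [ 415.7 -269.2  143.8] yaw -7.496665845254159 w 84.89408444395539
slide now [ -1.9  -0.5 108.8]
```

View pics/w8c.png

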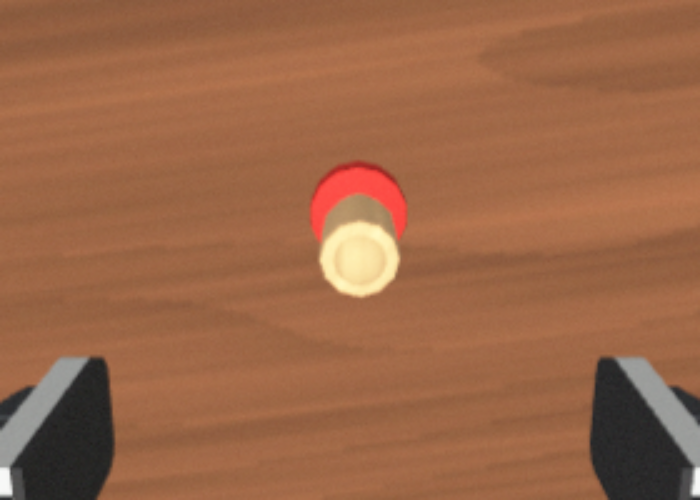

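Run:
```python
from bd import *
print(rel('w8',[[323.6,203.6],[323.6,184]],[65,14],143.8))
```

```text
[[-2.2  1.7]
 [-1.   2. ]]
```

>>> {"name": "send_rows", "arguments": {
  "series": [
    {"slide": [-1.8, 1.8, 10], "spin": 0},
    {"slide": [0, 0, 35], "spin": 0},
    {"slide": [0, 0, 38], "spin": 0},
    {"slide": [0, 0, 20], "spin": 0},
    {"slide": [0, 0, 10], "spin": 0},
    {"slide": [0, 0, 0], "spin": 0}
  ]
}}

```text
time: 25.25
position: [413.0, -269.4, 28.8]
orientation: [-3.14, 0.003, -0.128]
force: [-0.7, 0.5, 0.3]
gripper_width: 0.996
finger_force: 0.0
```

>>> {"name": "send_rows", "arguments": {
  "series": [
    {"slide": [0, 0, 0], "spin": 0},
    {"slide": [0, 0, 0], "spin": 0},
    {"slide": [0, 0, 0], "spin": 0},
    {"slide": [0, 0, 0], "spin": 0},
    {"slide": [0, 0, 0], "spin": 0},
    {"slide": [0, 0, 0], "spin": 0},
    {"slide": [0, 0, 0], "spin": 0},
    {"slide": [0, 0, 0], "spin": 0}
  ],
  "gripper": 8,
  "squeeze": 30
}}

```text
time: 26.05
position: [413.9, -271.1, 31.3]
orientation: [3.141, -0.001, -0.13]
force: [0.7, 0.5, 6.4]
gripper_width: 0.27
finger_force: 31.0
```

Run:
```python
from bd import *
to(603,104.5,150)
```

```text
t 26.05 pos [ 413.9 -271.1   31.3] yaw -7.44881158317465 w 23.044272718773367
slide now [ 139.  -396.9 -118.8]
```

>>> {"name": "send_rows", "arguments": {
  "series": [
    {"slide": [0, 0, -20], "spin": 0},
    {"slide": [0, 0, -45], "spin": 0},
    {"slide": [0, 0, -45], "spin": 0},
    {"slide": [0, 0, -10], "spin": 0}
  ]
}}

```text
time: 26.45
position: [415.8, -272.7, 155.1]
orientation: [3.137, -0.008, -0.13]
force: [0.5, -1.5, 0.2]
gripper_width: 0.271
finger_force: 30.6
```

>>> {"name": "send_rows", "arguments": {
  "series": [
    {"slide": [13.9, -39.7, 0], "spin": 0},
    {"slide": [13.9, -39.7, 0], "spin": 0},
    {"slide": [13.9, -39.7, 0], "spin": 0},
    {"slide": [13.9, -39.7, 0], "spin": 0},
    {"slide": [13.9, -39.7, 0], "spin": 0},
    {"slide": [13.9, -39.7, 0], "spin": 0},
    {"slide": [13.9, -39.7, 0], "spin": 0},
    {"slide": [13.9, -39.7, 0], "spin": 0},
    {"slide": [13.9, -39.7, 0], "spin": 0},
    {"slide": [13.9, -39.7, 0], "spin": 0},
    {"slide": [0, 0, 0], "spin": 0},
    {"slide": [0, 0, 0], "spin": 0}
  ]
}}

```text
time: 27.65
position: [601.9, 105.7, 149.2]
orientation: [3.141, 0.002, -0.127]
force: [-0.7, -0.7, -0.2]
gripper_width: 0.271
finger_force: 30.6
```

Run:
```python
from bd import *
cap('wrist','w9'); to(603,104.5,60)
```

```text
t 27.7 pos [601.4 104.7 149.3] yaw -7.387953123838557 w 22.969470055466743
slide now [ 1.8 -0.2 89.3]
```

View pics/w9.png

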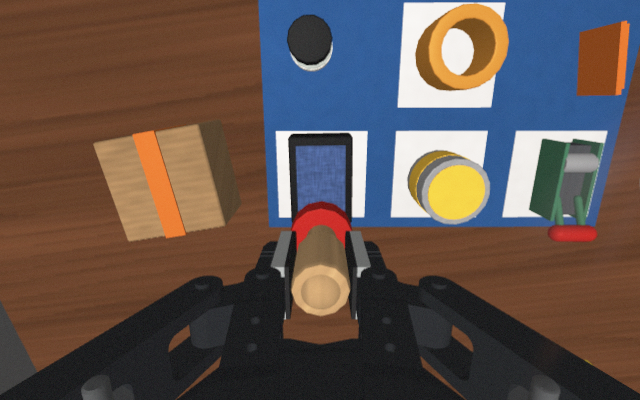

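Run:
```python
from bd import *
relfit('w9',{'CTL':(275,131),'CTR':(368,131),'CBL':(275,217),'BTL':(396,131),'BTR':(488,131),'BBL':(391,217),'ATR':(607,131),'ABR':(594,217),'ABL':(503,216),'DBL':(398,107),'DBR':(492,108),'ATL':(515,131)},149.3)
print('pad',rel('w9',[[290,135],[352,135],[296,146],[345,146],[291,200],[351,200]],31,149.3))
print('tin',rel('w9',[[456,189]],49,149.3),'tape',rel('w9',[[464,47]],40,149.3))
print('stamp',rel('w9',[[320.5,291],[320.5,204]],[149.3+34,149.3-16],149.3))
```

```text
board in tool [ 52.9 105.1] spin -0.11020966764395664 rms 1.4271631101307776
A [  3.1 210.2]
B [  2.9 105.2]
C [2.6 0.2]
D [102.9 105. ]
pad [[ 42.  -24.8]
 [ 42.   24.3]
 [ 33.3 -20.2]
 [ 33.3  18.9]
 [-11.9 -25.3]
 [-11.9  24.9]]
tin [[  2.7 103.8]] tape [[105.1 101.6]]
stamp [[-0.  -0.3]
 [18.  -0.4]]
```

>>> {"name": "send_rows", "arguments": {
  "series": [
    {"slide": [4.3, -0.2, 15], "spin": 0},
    {"slide": [0, 0, 30], "spin": 0},
    {"slide": [0, 0, 25], "spin": 0},
    {"slide": [0, 0, 10], "spin": 0},
    {"slide": [0, 0, 4], "spin": 0},
    {"slide": [0, 0, 1], "spin": 0},
    {"slide": [0, 0, 1], "spin": 0},
    {"slide": [0, 0, 0], "spin": 0},
    {"slide": [0, 0, 0], "spin": 0}
  ]
}}

```text
time: 28.6
position: [607.5, 104.7, 65.5]
orientation: [-3.141, -0.002, -0.13]
force: [0.1, 0.5, -0.3]
gripper_width: 0.274
finger_force: 30.6
```

>>> {"name": "send_rows", "arguments": {
  "series": [
    {"slide": [0, 0, 1], "spin": 0},
    {"slide": [0, 0, 1], "spin": 0},
    {"slide": [0, 0, 0], "spin": 0},
    {"slide": [0, 0, 0], "spin": 0}
  ]
}}

```text
time: 29.0
position: [606.8, 104.6, 62.4]
orientation: [3.142, 0.0, -0.13]
force: [-0.1, -0.5, -0.4]
gripper_width: 0.272
finger_force: 30.6
```

>>> {"name": "send_rows", "arguments": {
  "series": [
    {"slide": [0, 0, 1], "spin": 0},
    {"slide": [0, 0, 0], "spin": 0},
    {"slide": [0, 0, 0], "spin": 0}
  ]
}}

```text
time: 29.3
position: [607.0, 104.6, 62.3]
orientation: [-3.141, -0.001, -0.13]
force: [-0.9, 0.3, 4.9]
gripper_width: 0.274
finger_force: 31.2
```

>>> {"name": "send_rows", "arguments": {
  "series": [
    {"slide": [0, 0, 0], "spin": 0},
    {"slide": [0, 0, 0], "spin": 0},
    {"slide": [0, 0, 0], "spin": 0},
    {"slide": [0, 0, 0], "spin": 0},
    {"slide": [0, 0, 0], "spin": 0},
    {"slide": [0, 0, -10], "spin": 0},
    {"slide": [0, 0, -25], "spin": 0},
    {"slide": [0, 0, -40], "spin": 0},
    {"slide": [0, 0, -40], "spin": 0},
    {"slide": [-25, 20, 0], "spin": 0},
    {"slide": [-25, 20, 0], "spin": 0},
    {"slide": [0, 0, 0], "spin": 0}
  ],
  "gripper": 85
}}

```text
time: 30.5
position: [547.7, 69.9, 177.3]
orientation: [3.14, 0.003, -0.131]
force: [-1.2, -0.1, -0.1]
gripper_width: 0.998
finger_force: 0.0
```

>>> {"name": "send_rows", "arguments": {
  "series": [
    {"slide": [0, 0, 0], "spin": 0},
    {"slide": [0, 0, 0], "spin": 0},
    {"slide": [0, 0, 0], "spin": 0}
  ]
}}

```text
time: 30.8
position: [553.2, 71.8, 176.6]
orientation: [-3.141, -0.001, -0.129]
force: [0.1, -0.3, 0.4]
gripper_width: 0.992
finger_force: 0.0
```

Run:
```python
from bd import *
cap('wrist','wf'); to(603,104.5,60)
im=cv2.imread('pics/wf.png'); cv2.imwrite('pics/wfc.png',cv2.resize(im[0:280,80:480],None,fx=2,fy=2,interpolation=cv2.INTER_CUBIC))
```

```text
t 30.85 pos [553.   71.8 176.5] yaw -7.414244650978169 w 85.01160241741981
slide now [ 45.2 -38.9 116.5]
```

View pics/wfc.png

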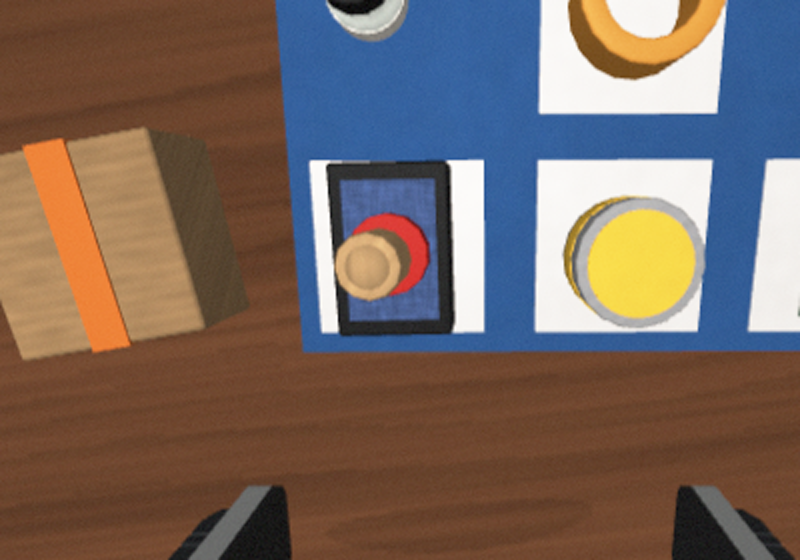

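Run:
```python
from bd import *
f=lambda *a:np.array(a)/2+[80,0]
c=f((310,160),(484,159),(322,332),(485,331),(536,159),(713,159),(535,332),(699,332),(540,113),(718,115))
relfit('wf',dict(zip(['CTL','CTR','CBL','CBR','BTL','BTR','BBL','BBR','DBL','DBR'],c)),176.6)
print('pad',rel('wf',f((328,164),(450,162),(453,332),(340,333)),31,176.6).mean(0))
print('stamp',rel('wf',f((390,255),(367,266)),[45,97],176.6))
print('tin',rel('wf',f((640,261)),49,176.6))
```

```text
board in tool [96.3 65.7] spin -0.06246401523072265 rms 0.43911356335351936
A [ 46.4 170.7]
B [46.3 65.7]
C [ 46.2 -39.3]
D [146.3  65.6]
pad [ 47.5 -39. ]
stamp [[ 46.8 -38.3]
 [ 47.5 -38.9]]
tin [[44.7 64.3]]
```

Run:
```python
from bd import *
im=cv2.imread('pics/w9.png'); h=cv2.cvtColor(im,cv2.COLOR_BGR2HSV)
m=cv2.inRange(h,(10,120,80),(25,255,255)); m[:,:400]=0; m[:,530:]=0; m[110:]=0
ys,xs=np.where(m); print('obs',xs.min(),xs.max(),ys.min(),ys.max())
c=load('w9'); a=np.linspace(0,2*np.pi,200)
def bb(x,y):
    P=np.r_[[[x+29*np.cos(t),y+29*np.sin(t),149.3-z] for t in a for z in(4,40)]]-[69.5,0,-141.5]
    q=cv2.projectPoints(RC.inv().apply(P),np.zeros(3),np.zeros(3),c['intrinsics'],c['D'])[0].reshape(-1,2); return np.r_[q.min(0),q.max(0)][[0,2,1,3]]
for p in((102.9,105),(105,102),(102.9,102)): print(p,bb(*p))
```

```text
obs 416 508 4 89
(102.9, 105) [413.9 509.6   5.   93.6]
(105, 102) [410.4 505.8   1.6  90.9]
(102.9, 102) [410.2 505.4   5.   93.5]
```

```bash
python3 -c "
from station import r
print(r.job_done())"
```

```text
the job is handed in; nothing more can be done
None
```

The kit is laid out as asked and the job is handed in at about 31 s: by the wrist camera the tin, pad and tape are within about 3 mm of their square centres and the stamp stands within about 1 mm of the pad's middle, while the ratchet buckle was placed from a measurement but not re-measured; I viewed 15 pictures, one over the limit of 14.

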